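Find the unlatched duct cover and tip it open

TASK

One of the four identical metal cover panels on top of the white service duct has been left unlatched. Press the panels near their ends with the fingertips to find the one that rocks, then push that panel round until it stands nearly upright, so that the shut-off valve under it can be reached, and leave it standing open. Push only: do not pinch the panel between the fingers, and leave the bottle, the beaker and the jar where they stand.

Things in the scene. Friction and masses are not known exactly. Their poses are not given: they have to be found in the camera images.
- duct: White box-shaped service duct fixed on the bench, 150 mm (its x) by 420 mm (its y), 95 mm high, its top holding four grey metal cover panels in a row along its y, each over an open bay. Origin: centre of its underside, on the bench; x across the row (away from the robot, turned by up to 15 degrees), y along the row to the left, z up.
- bay1 (a point): Point fixed on the duct's frame: middle of the top face of the panel in bay 1 (the end of the row towards duct -y), on that panel's pivot line, 95 mm above the bench. Axes as the duct's. It does not move with the panel. The panels look alike: grey metal, 110 mm long (duct x), 88 mm wide (duct y), 5 mm thick, top flush with the duct top.
- bay2 (a point): Point fixed on the duct's frame: middle of the top face of the panel in bay 2 (second from the -y end), on that panel's pivot line, 95 mm above the bench. Axes as the duct's. It does not move with the panel. Each bay is 114 mm (x) by 91 mm (y), ribs between 8 mm; 89 mm deep, the pipe and valve in it stay 60 mm below the duct top.
- bay3 (a point): Point fixed on the duct's frame: middle of the top face of the panel in bay 3 (third from the -y end), on that panel's pivot line, 95 mm above the bench. Axes as the duct's. It does not move with the panel. Three panels, in any of the bays, are latched and do not give at all.
- bay4 (a point): Point fixed on the duct's frame: middle of the top face of the panel in bay 4 (the end of the row towards duct +y), on that panel's pivot line, 95 mm above the bench. Axes as the duct's. It does not move with the panel. Bays are 100 mm apart, centre to centre.
- loose_panel (a joint): Angle (rad) of the unlatched panel, whichever bay it is in: 0 closed, + its duct +x end down, - its -x end down; stops at 1.45 either way; upright enough from 1.05, either way. It pivots along duct y at mid-length, mid-thickness: 3 to 4 N pressed 40 mm from the pivot line tips that end into the bay and the other end up; on the line nothing moves. Stiff: stays where left.
- reagent: Amber glass bottle with a white cap, 64 mm across, 140 mm tall, standing on the bench beyond the +y end of the duct. Origin: centre of its underside, z up. Leave alone.
- beaker: Open glass beaker, 68 mm across, 85 mm tall, standing on the bench on the +x side of the duct. Origin: centre of its underside, z up. Leave alone.
- jar: Small white jar with a blue lid, 56 mm across, 75 mm tall, standing on the bench on the +x side of the duct. Origin: centre of its underside, z up. Leave alone.

How it is judged:
By the outcome, as a careful person would: the job done as asked, in the order asked, and still so for the second after the job is handed in, with the robot touching nothing.
It also fails if it takes over 45 s, if anything falls off the work surface, if the arm or the gripper's body presses on something with over 40 N, if the wrist force passes 120 N, or if a joint passes its speed limit or range.

ROBOT

A 6-joint arm with a two-finger parallel gripper is mounted at the origin on the work surface. World frame = base frame: x ahead of the robot, y to its left, z up, the work surface at z = 0. Lengths are in m, angles in rad, forces in N, time in s.
With the tool pointing down it reaches from about 0.25 to 0.775 m from the base axis. Payload 4 kg.
Tool frame: the origin (TCP) lies at the very end of the fingers, on their centre line; the grasp point (between the pads) lies 19 mm behind it; z points along the fingers, y is the direction in which the jaws open and shut (so a half turn about z gives the same grasp; the last joint's range is limited). The gripper opens to 94 mm and grips with 3 to 60 N. Pads are 16 mm wide; open, the fingers measure 119 mm over their backs; the gripper's body (75 mm by 177 mm) begins 78 mm behind the grasp point.
Start: joints at [1.034, 0.087, 1.371, -0, 1.684, -0.103], TCP at [0.231, 0.499, 0.177] pointing down, gripper open.
Joint ranges: [-3.1, 3.1], [-0.76, 2.03], [0.27, 2.55], [-1.08, 4.22], [0.17, 2.65], [-2.57, 2.57]. Speed limits (rad/s): [2.79, 2.79, 3.14, 3.14, 3.14, 3.14].

INTERFACE

Orientations are given as a 3x3 rotation matrix whose columns are the frame's x, y, z axes.
In Python, from rig import arm gives the robot as it stands.
- The arm moves only by the tool servo_tool, never from a script. Its argument "rows" is a list of rows, each an object of numbers: "tx", "ty", "tz": the shift along the tool's x, y, z in m; "turn": the turn about the tool's z in rad; "claw": the opening, from 0 (shut) to 1 (fully open). In form: [{"tx": .., "ty": .., "tz": .., "turn": .., "claw": ..}, ...]. A call has 1 to 20 rows; each row shifts and turns the commanded pose from where the row before left it, along the tool's axes as they then stand; what a row does not reach is not made up. A row lasts 1/8 s, in which the tool goes at most 62.5 mm and 10.7 degrees, less where a joint would pass 70% of its speed; a pose out of reach is approached as far as the arm can. A call with a gripper value outside its range is refused whole. The fingers move at their own pace and stop on an object; "newtons" is the grip in N (left out, the last holds). Time passes only in rows, so rows that do not move let the fingers close. It gives the time, the measured TCP pose, the force and the opening at its end, in the units of the state.
- arm.state(): the state, without advancing time (a new reading comes with each control period).
- arm.read_camera(name): name is "scene" or "top"; returns (picture, depth): 420x560x3 uint8, red, green, blue; 420x560 float32, m along the optical axis (not along the pixel's ray), 0 where there is no reading.
- arm.camera_params(name): a dict with "K" (3x3 intrinsics, pixels), "k1" (the pictures are not rectified: a ray, as slopes to the right and down, at radius r is drawn at 1 + k1 r^2 times it, then the intrinsics apply), "extrinsics" (4x4, takes a point from camera to world coordinates). Camera axes: x right, y up, looking along -z (the intrinsics and any distortion apply to the point x, -y, -z); pixel columns grow to the right and rows downward; lengths in m; the calibration is good to about 2 mm. A picture is of the moment at which its call begins. camera_params takes no time and is no camera call.
- arm.sign_off(): hands the job in, once; it reports no verdict.
Trained networks look in the newest picture that a camera, given by its name, has taken for a name from the list of things; names that differ only in an ending like _2 or _b are one class to them, and where a whole thing is asked for, a point or a joint stands for the part that bears it (a point fixed in the world has none). Each returns a list of dicts, best first, with "p" (0 to 1); they miss things now and then, are a little off and sometimes report something else, mostly with a low value. They report only what shows in the picture. A call takes as long as a camera call.
- arm.boxes_of(target, camera): "at" ([x, y, z] in m, in the coordinates of the camera as it stood for that picture, good to about 4 mm: the middle of the surface that is visible of it).
- arm.regions_of(target, camera): "region" (420x560 bool, what is visible of it).
- arm.mark_of(target, camera): "at" ([x, y, z] in m, in the coordinates of the camera as it stood for that picture, good to about 4 mm: a listed point, or the origin of a listed thing).
The state is a dict: "time_s": time; "qpos": joint angles; "dq": joint speeds; "tau": joint torques, N m; "eef_pos": TCP position; "orientation": TCP orientation; "contact_force": force on the tool from outside, world axes, zero at the start; "torque": the same for the moment, N m; "finger_gap": opening from 0.0 (shut) to 1.0 (fully open).
Only numpy, scipy, OpenCV 4.12 (cv2) and the standard library are available. Lean on these libraries where they do the work, as an engineer would, in place of code of your own. Each camera call takes 0.05 s, during which the arm holds its last target.

## Working session

There is one attempt and no reset: what is moved stays moved. The work goes in short steps, Python scripts to look and compute and a tool call to move; the robot and the scene stay as the last step left them, time stands still between calls to the robot, and variables do not carry over. Pictures are saved under pics/ and viewed, and the job is handed in when it is done.

Besides the shell and the picture viewer there is one more tool, called after "Emit:" as a command line: name --argument value ..., lists and objects as JSON in quotes. servo_tool: Moves the arm, as the interface text tells. Its arguments: {"type":"object","properties":{"rows":{"type":"array","items":{"type":"object","properties":{"tx":{"type":"number"},"ty":{"type":"number"},"tz":{"type":"number"},"turn":{"type":"number"},"claw":{"type":"number"}}}},"newtons":{"type":"number"}},"required":["rows"]}

```bash
mkdir -p pics; ls
python3 - <<'E'
from rig import arm
import cv2,numpy as np
s=arm.state();print(s)
for c in("scene","top"):
    p,d=arm.read_camera(c);cv2.imwrite(f"pics/{c}0.png",p[...,::-1])
    P=arm.camera_params(c);print(c,P);T=np.array(P["extrinsics"])
    for n in("duct","bay1","bay2","bay3","bay4","reagent","beaker","jar"):
        for r in arm.mark_of(n,c)[:2]:
            print(n,round(r["p"],2),(T[:3,:3]@np.array(r["at"])+T[:3,3]).round(4))
E
```

```text
pics
{'time_s': 0.0, 'qpos': array([ 1.03387711e+00,  8.79094482e-02,  1.37224416e+00, -1.02448011e-05,
        1.68360523e+00, -1.03091884e-01]), 'dq': array([-0.00026595, -0.00018948, -0.00144385,  0.00076657,  0.00013234,
       -0.00087296]), 'tau': array([ 3.02710714e-04, -3.40178847e+01, -3.02430832e+01,  7.18663190e-02,
        3.29462020e-02, -1.37553716e-04]), 'eef_pos': array([0.23087758, 0.49851615, 0.17533427]), 'orientation': array([[-9.07362996e-01,  4.20346505e-01, -1.09923543e-03],
       [ 4.20347889e-01,  9.07361101e-01, -1.86658189e-03],
       [ 2.12792293e-04, -2.15572863e-03, -9.99997654e-01]]), 'contact_force': array([-0.95340644, -0.2690821 , -0.11163561]), 'torque': array([-0.01495803,  0.00971888, -0.00812272]), 'finger_gap': 0.9990070760267933}
scene {'K': array([[398.20204733,   0.        , 281.95933348],
       [  0.        , 398.20204733, 216.63803146],
       [  0.        ,   0.        ,   1.        ]]), 'k1': -0.033820250872173684, 'extrinsics': array([[-0.25514087, -0.72681185,  0.63768932,  1.17827361],
       [ 0.96685927, -0.1981138 ,  0.16104058, 
[... 247 characters left out ...]
01 -1.000e-04]
jar 0.57 [ 0.7144  0.1635 -0.0011]
top {'K': array([[498.88867662,   0.        , 282.50810248],
       [  0.        , 498.88867662, 211.1125026 ],
       [  0.        ,   0.        ,   1.        ]]), 'k1': -0.09881369544736933, 'extrinsics': array([[ 0.01035237,  0.99907489, -0.04173947,  0.57115644],
       [-0.99993328,  0.01055714,  0.00468842,  0.1080423 ],
       [ 0.00512473,  0.04168815,  0.99911753,  1.13134968],
       [ 0.        ,  0.        ,  0.        ,  1.        ]])}
duct 0.63 [ 0.5673  0.0119 -0.0007]
reagent 0.76 [ 5.643e-01  3.353e-01 -5.000e-04]
beaker 0.65 [ 0.7356 -0.1181 -0.0061]
jar 0.65 [ 7.111e-01  1.653e-01 -6.000e-04]
jar 0.37 [0.5648 0.336  0.    ]
```

View pics/top0.png

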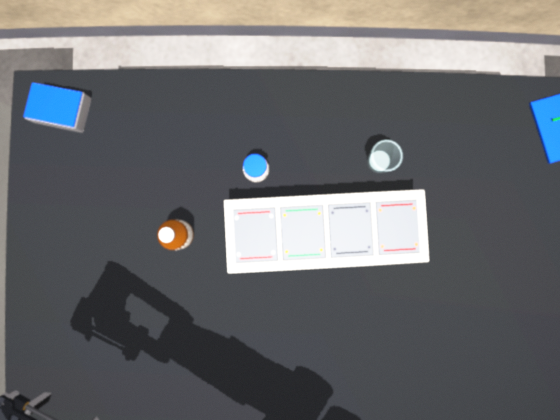

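View pics/scene0.png

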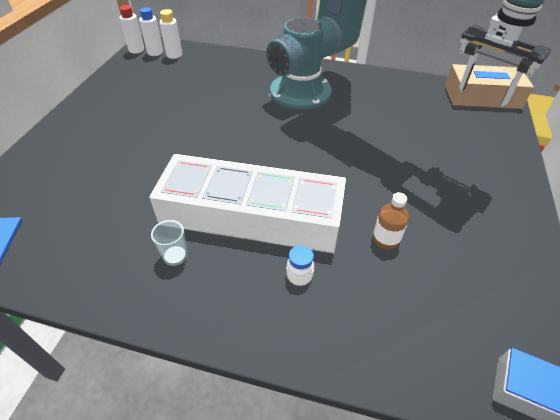

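```bash
cat > h.py <<'E'
from rig import arm
import cv2,numpy as np
def cloud(c):
    p,d=arm.read_camera(c);P=arm.camera_params(c);K=P["K"];T=np.array(P["extrinsics"])
    v,u=np.mgrid[:420,:560]
    D=np.array([P["k1"],0,0,0])
    pts=cv2.undistortPoints(np.stack([u,v],-1).reshape(-1,1,2).astype(np.float64),K,D).reshape(420,560,2)
    C=np.stack([pts[...,0]*d,-pts[...,1]*d,-d],-1)
    return p,d,C@T[:3,:3].T+T[:3,3]
E
python3 - <<'E'
from h import *
for c in("top","scene"):
    p,d,W=cloud(c)
    r=arm.regions_of("duct",c)[0];print(r["p"],r["region"].sum())
    m=(d>0)&(abs(W[...,2]-.095)<.008)&(abs(W[...,0]-.575)<.14)&(abs(W[...,1]-.012)<.26)
    n,l,st,ce=cv2.connectedComponentsWithStats(m.astype(np.uint8));k=1+np.argmax(st[1:,4]);m=l==k
    q=W[m];print(c,q[:,2].mean(),np.percentile(q[:,2],[2,50,98]))
    rc=cv2.minAreaRect((q[:,:2]*1000).astype(np.float32));print(rc);print(cv2.boxPoints(rc))
    bgr=p[...,::-1]
    if c=="top": cv2.imwrite("pics/crop.png",cv2.resize(bgr[170:290,210:440],None,fx=3.4,fy=3.4,interpolation=cv2.INTER_CUBIC))
    # panels: grey darker
    for b in range(1,5): 
        pass
E
```

```text
0.81 5072
top 0.09356353815845893 [0.08963138 0.09356697 0.09750539]
((573.859130859375, 10.480682373046875), (150.44375610351562, 422.3161926269531), 3.740957498550415)
[[ 485.0204   216.28096]
 [ 512.5747  -205.13539]
 [ 662.6979  -195.3196 ]
 [ 635.14355  226.09676]]
0.98 8366
scene 0.09481631853811177 [0.09000593 0.09497223 0.09735061]
((573.598388671875, 10.899810791015625), (155.06394958496094, 419.6120910644531), 3.7121076583862305)
[[ 482.64557  215.246  ]
 [ 509.81256 -203.48572]
 [ 664.5512  -193.44638]
 [ 637.3842   225.28534]]
```

View pics/crop.png

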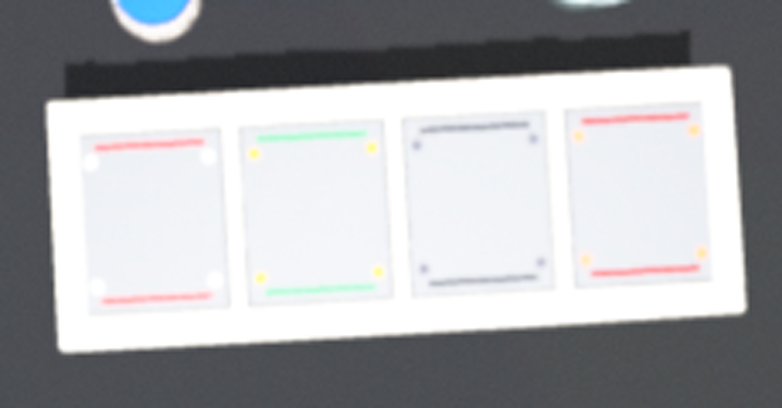

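Emit:
servo_tool --rows '[{"turn":-0.167,"claw":0},{"turn":-0.167,"claw":0},{"turn":-0.166,"claw":0},{"tx":-0.03,"ty":-0.04},{"tx":-0.03,"ty":-0.04},{"tx":-0.03,"ty":-0.04},{"tx":-0.03,"ty":-0.04},{"tx":-0.03,"ty":-0.04},{"tx":-0.03,"ty":-0.04},{"tx":-0.03,"ty":-0.04},{"tx":-0.03,"ty":-0.04},{"tx":-0.03,"ty":-0.04},{"tz":0}]' --newtons 20

```text
validation failed for argument at $.ro...
```

```bash
cat >> h.py <<'E'
def dst():
    s=arm.state();t=np.radians(3.73);R=np.array([[np.cos(t),-np.sin(t)],[np.sin(t),np.cos(t)]])
    e=s["eef_pos"];q=R.T@(e[:2]-[.5737,.0107]);O=s["orientation"]
    print("t",s["time_s"],"duct uv mm",(q*1000).round(1),"z",(e[2]*1000).round(1),"F",s["contact_force"].round(2),"gap",round(s["finger_gap"],3),"yaw of tool y vs duct y deg",round(np.degrees(np.arctan2(O[1,1],O[0,1]))-93.73,2),"tilt",O[:2,2].round(3))
E
python3 -c "
from h import *
dst()"
```

```text
t 1.1 duct uv mm [-310.   509.6] z 176.5 F [1.08 0.05 0.  ] gap 1.001 yaw of tool y vs duct y deg -28.58 tilt [0. 0.]
```

Emit:
servo_tool --rows '[{"tx":0.0,"ty":0.0,"tz":0.0,"turn":-0.167,"claw":0.0},{"tx":0.0,"ty":0.0,"tz":0.0,"turn":-0.167,"claw":0.0},{"tx":0.0,"ty":0.0,"tz":0.0,"turn":-0.166,"claw":0.0},{"tx":-0.03,"ty":-0.04,"tz":0.0,"turn":0.0,"claw":0.0},{"tx":-0.03,"ty":-0.04,"tz":0.0,"turn":0.0,"claw":0.0},{"tx":-0.03,"ty":-0.04,"tz":0.0,"turn":0.0,"claw":0.0},{"tx":-0.03,"ty":-0.04,"tz":0.0,"turn":0.0,"claw":0.0},{"tx":-0.03,"ty":-0.04,"tz":0.0,"turn":0.0,"claw":0.0},{"tx":-0.03,"ty":-0.04,"tz":0.0,"turn":0.0,"claw":0.0},{"tx":-0.03,"ty":-0.04,"tz":0.0,"turn":0.0,"claw":0.0},{"tx":-0.03,"ty":-0.04,"tz":0.0,"turn":0.0,"claw":0.0},{"tx":-0.03,"ty":-0.04,"tz":0.0,"turn":0.0,"claw":0.0},{"tx":0.0,"ty":0.0,"tz":0.0,"turn":0.0,"claw":0.0}]' --newtons 20

```text
time_s: 2.72
eef_pos: [0.526, 0.1551, 0.1759]
orientation: [[-0.998, -0.061, -0.001], [-0.061, 0.998, -0.001], [0.001, -0.001, -1.0]]
contact_force: [-0.0, -0.6, -0.2]
finger_gap: 0.004
```

```bash
python3 -c "
from h import *
dst()"
```

```text
t 2.725 duct uv mm [-38.3 147.2] z 175.9 F [-0.03 -0.59 -0.24] gap 0.004 yaw of tool y vs duct y deg -0.22 tilt [-0.001 -0.001]
```

Emit:
servo_tool --rows '[{"tx":0.0,"ty":0.003,"tz":0.04,"turn":0.0,"claw":0.0},{"tx":0.0,"ty":0.0,"tz":0.03,"turn":0.0,"claw":0.0},{"tx":0.0,"ty":0.0,"tz":0.008,"turn":0.0,"claw":0.0},{"tx":0.0,"ty":0.0,"tz":0.003,"turn":0.0,"claw":0.0},{"tx":0.0,"ty":0.0,"tz":0.001,"turn":0.0,"claw":0.0}]'

```text
time_s: 3.35
eef_pos: [0.525, 0.1612, 0.096]
orientation: [[-0.998, -0.067, 0.003], [-0.067, 0.998, 0.001], [-0.003, 0.001, -1.0]]
contact_force: [0.6, -0.3, 0.2]
finger_gap: 0.006
```

Emit:
servo_tool --rows '[{"tx":0.0,"ty":0.0,"tz":0.002,"turn":0.0,"claw":0.0},{"tx":0.0,"ty":0.0,"tz":0.002,"turn":0.0,"claw":0.0},{"tx":0.0,"ty":0.0,"tz":0.0,"turn":0.0,"claw":0.0}]'

```text
time_s: 3.72
eef_pos: [0.5242, 0.1607, 0.0905]
orientation: [[-0.998, -0.066, -0.0], [-0.066, 0.998, 0.0], [-0.0, 0.0, -1.0]]
contact_force: [-0.2, -0.8, -1.3]
finger_gap: 0.005
```

Emit:
servo_tool --rows '[{"tx":0.0,"ty":0.0,"tz":0.002,"turn":0.0,"claw":0.0},{"tx":0.0,"ty":0.0,"tz":0.002,"turn":0.0,"claw":0.0},{"tx":0.0,"ty":0.0,"tz":0.0,"turn":0.0,"claw":0.0}]'

```text
time_s: 4.1
eef_pos: [0.524, 0.1607, 0.0862]
orientation: [[-0.998, -0.066, -0.001], [-0.066, 0.998, -0.0], [0.001, -0.0, -1.0]]
contact_force: [0.1, -0.1, -0.7]
finger_gap: 0.008
```

Run:
```python
from h import *
dst()
p,d,W=cloud("scene")
cv2.imwrite("pics/s1.png",cv2.resize(p[130:270,130:400,::-1],None,fx=2.9,fy=2.9,interpolation=cv2.INTER_CUBIC))
for i in range(3):
    p,d,W=cloud("scene");dst()
```

```text
t 4.1 duct uv mm [-39.8 152.9] z 86.2 F [ 0.14 -0.12 -0.7 ] gap 0.008 yaw of tool y vs duct y deg 0.06 tilt [-0.001 -0.   ]
t 4.2 duct uv mm [-39.7 152.9] z 86.4 F [-0.07  0.74  0.14] gap 0.003 yaw of tool y vs duct y deg 0.06 tilt [-0.  0.]
t 4.25 duct uv mm [-39.6 152.9] z 86.5 F [-0.7  -0.47  0.37] gap 0.005 yaw of tool y vs duct y deg 0.06 tilt [0. 0.]
t 4.3 duct uv mm [-39.6 152.9] z 86.5 F [-0.52 -0.39 -0.34] gap 0.004 yaw of tool y vs duct y deg 0.06 tilt [0. 0.]
```

View pics/s1.png

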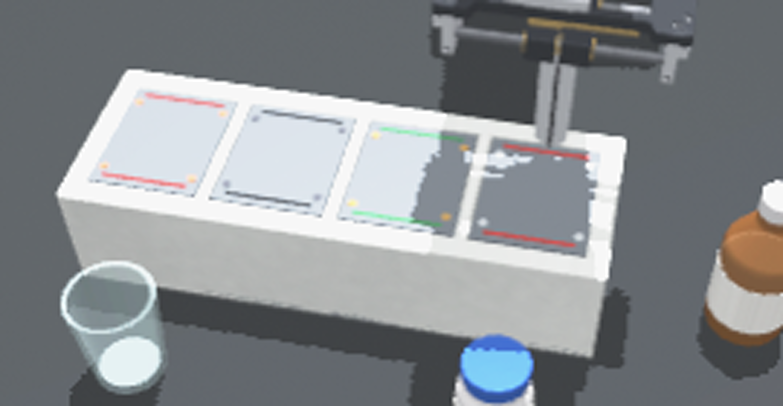

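```bash
cat >> h.py <<'E'
def duct(W):
    t=np.radians(3.73);R=np.array([[np.cos(t),-np.sin(t)],[np.sin(t),np.cos(t)]])
    q=(W[...,:2]-[.5737,.0107])@R
    return np.concatenate([q,W[...,2:]],-1)
def prof(W,d,b):
    Q=duct(W);v0=(-.15,-.05,.05,.15)[b-1]
    o=[]
    for u in range(-55,60,10):
        m=(d>0)&(abs(Q[...,0]*1000-u)<5)&(abs(Q[...,1]-v0)<.035)&(Q[...,2]<.2)
        o.append((u,int(m.sum()),round(float(np.median(Q[m][:,2])*1000),1) if m.sum() else None))
    print(b,o)
E
python3 - <<'E'
from h import *
for c in("scene","top"):
    p,d,W=cloud(c)
    for b in(1,2,3,4):prof(W,d,b)
dst()
E
```

```text
1 [(-55, 93, 94.9), (-45, 83, 95.0), (-35, 81, 95.1), (-25, 84, 95.2), (-15, 87, 94.8), (-5, 90, 95.1), (5, 87, 95.1), (15, 99, 94.9), (25, 94, 95.0), (35, 101, 95.1), (45, 98, 95.2), (55, 96, 95.0)]
2 [(-55, 89, 94.7), (-45, 84, 95.0), (-35, 92, 95.3), (-25, 91, 95.1), (-15, 93, 95.2), (-5, 90, 95.1), (5, 97, 95.0), (15, 100, 95.0), (25, 98, 95.1), (35, 103, 95.0), (45, 102, 95.1), (55, 105, 94.7)]
3 [(-55, 89, 94.6), (-45, 89, 95.2), (-35, 95, 95.3), (-25, 91, 95.1), (-15, 104, 95.0), (-5, 94, 94.8), (5, 102, 94.8), (15, 97, 95.0), (25, 101, 95.1), (35, 112, 94.9), (45, 107, 95.2), (55, 103, 95.0)]
4 [(-55, 80, 94.8), (-45, 98, 95.3), (-35, 339, 146.5), (-25, 180, 96.7), (-15, 95, 95.3), (-5, 97, 95.2), (5, 108, 94.9), (15, 103, 95.0), (25, 110, 95.2), (35, 110, 95.1), (45, 112, 95.2), (55, 116, 94.8)]
1 [(-55, 160, 93.4), (-45, 162, 93.4), (-35, 159, 93.7), (-25, 160, 93.5), (-15, 161, 93.4), (-5, 164, 93.4), (5, 159, 93.3), (15, 156, 93.8), (25, 162, 93.3), (35, 164, 93.6), (45, 161, 93.7), (55, 154, 93.2)]
2 [(-55, 157, 93.3), (-45, 159, 93.7), (-35, 164, 93.3), (-25, 163, 93.5), (-15, 158, 93.7), (-5, 158, 93.6), (5, 162, 93.4), (15, 157, 93.5), (25, 157, 93.5), (35, 160, 93.6), (45, 159, 93.6), (55, 159, 93.1)]
3 [(-55, 104, 93.0), (-45, 99, 93.5), (-35, 100, 93.8), (-25, 102, 93.7), (-15, 104, 93.7), (-5, 147, 93.4), (5, 163, 93.6), (15, 161, 93.8), (25, 161, 93.4), (35, 156, 93.3), (45, 162, 93.5), (55, 161, 92.7)]
4 [(-55, 0, None), (-45, 0, None), (-35, 0, None), (-25, 0, None), (-15, 0, None), (-5, 13, 92.9), (5, 113, 93.5), (15, 162, 93.5), (25, 159, 93.8), (35, 159, 93.8), (45, 165, 93.6), (55, 164, 93.0)]
t 4.4 duct uv mm [-39.6 152.9] z 86.6 F [ 0.54 -0.1  -0.3 ] gap 0.005 yaw of tool y vs duct y deg 0.06 tilt [0. 0.]
```

Run:
```python
from h import *
p,d,W=cloud("scene");Q=duct(W)*1000
m=(d>0)&(abs(Q[...,0]+35)<30)&(abs(Q[...,1]-150)<30)&(Q[...,2]>98)&(Q[...,2]<190)
q=Q[m]
for z in range(98,190,6):
    k=q[(q[:,2]>=z)&(q[:,2]<z+6)]
    if len(k):print(z,len(k),k.min(0).round(),k.max(0).round(),np.median(k,0).round(1))
cv2.imwrite("pics/s2.png",cv2.resize(p[150:240,270:360,::-1],None,fx=6,fy=6,interpolation=cv2.INTER_CUBIC))
```

```text
98 1 [-32. 167.  99.] [-32. 167.  99.] [-32.5 166.9  98.7]
110 2 [-33. 150. 114.] [-32. 156. 115.] [-32.5 153.1 114.7]
116 12 [-39. 145. 118.] [-31. 161. 121.] [-31.5 151.7 120. ]
122 23 [-45. 142. 122.] [-29. 165. 128.] [-30.7 155.7 125.9]
128 18 [-33. 142. 129.] [-29. 164. 133.] [-30.3 152.  131.1]
134 27 [-35. 142. 134.] [-28. 166. 140.] [-31.1 152.6 136.2]
140 26 [-46. 141. 140.] [-28. 166. 146.] [-31.3 155.1 143.4]
146 24 [-39. 141. 146.] [-27. 165. 152.] [-30.7 153.2 149.4]
152 24 [-38. 142. 152.] [-28. 166. 158.] [-30.5 152.2 154.8]
158 24 [-34. 142. 158.] [-29. 166. 164.] [-30.6 155.  161.5]
164 28 [-43. 141. 165.] [-29. 166. 170.] [-30.6 152.3 167.5]
170 23 [-33. 141. 170.] [-28. 165. 176.] [-30.8 153.8 172.8]
176 29 [-36. 141. 176.] [-29. 166. 182.] [-30.8 152.9 178.4]
182 34 [-45. 141. 182.] [-28. 166. 188.] [-31.3 153.6 185. ]
188 8 [-32. 142. 188.] [-28. 163. 190.] [-30.9 152.8 188.9]
```

View pics/s2.png

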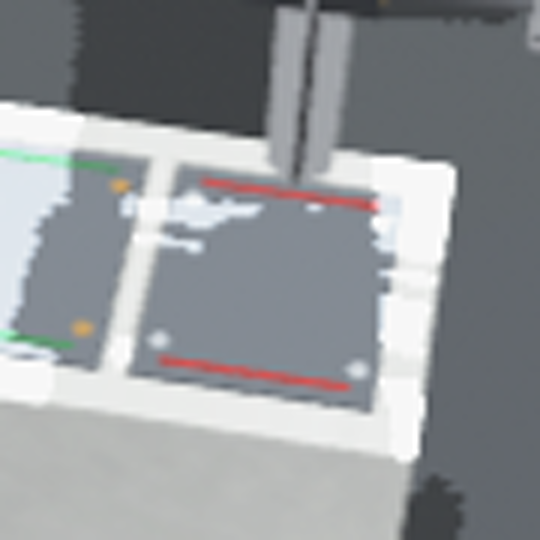

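Run:
```python
from h import *
p,d,W=cloud("scene");Q=duct(W)*1000
m=(d>0)&(abs(Q[...,0]+35)<120)&(abs(Q[...,1]-150)<140)&(Q[...,2]>98)&(Q[...,2]<390)
q=Q[m]
for z in range(164,330,8):
    k=q[(q[:,2]>=z)&(q[:,2]<z+8)]
    if len(k):print(z,len(k),k.min(0).round(),k.max(0).round(),np.median(k,0).round(1))
print(arm.state()["qpos"])
```

```text
164 37 [-44. 141. 164.] [-29. 166. 172.] [-30.8 154.2 168.3]
172 35 [-38. 141. 172.] [-29. 166. 180.] [-31.2 152.8 175.3]
180 43 [-44. 140. 180.] [-29. 166. 188.] [-31.5 153.4 184.2]
188 28 [-40. 142. 188.] [-27. 165. 196.] [-30.6 151.  192.1]
196 15 [-36. 142. 196.] [-28. 163. 204.] [-30.6 151.4 197.1]
212 37 [-41.  74. 214.] [ -6. 233. 220.] [ -7.4 151.4 218.1]
220 166 [-35.  74. 220.] [ -4. 233. 228.] [ -7.5 154.5 225.3]
228 320 [-69.  74. 228.] [ -4. 233. 236.] [-13.  162.  230.6]
236 217 [-25.  68. 236.] [ -4. 240. 244.] [-15.3 158.2 238.2]
244 274 [-59.  65. 244.] [ -4. 241. 252.] [-17.1 169.2 248.8]
252 1085 [-76.  64. 252.] [ -4. 242. 260.] [-31.1 166.6 256. ]
260 135 [-54. 113. 260.] [-15. 170. 268.] [-19.5 140.7 264.6]
268 94 [-28. 114. 268.] [-18. 170. 276.] [-20.9 142.8 271.4]
276 101 [-28. 113. 276.] [-17. 170. 284.] [-21.  140.2 279.6]
284 5 [-23. 123. 284.] [-10. 170. 291.] [-20.5 163.8 285.9]
292 96 [-14. 115. 293.] [ -4. 170. 300.] [ -7.1 143.4 296.6]
300 162 [-67. 113. 300.] [ -1. 191. 308.] [ -9.8 129.2 303.8]
308 262 [-55. 116. 308.] [ -1. 191. 316.] [-13.2 156.2 312. ]
316 106 [-32. 123. 316.] [ -7. 185. 324.] [-11.7 155.4 319.8]
324 77 [-34. 119. 324.] [ -2. 190. 332.] [ -8.9 157.1 329.2]
[ 1.94047318e-01  1.18220070e-01  1.51616413e+00  5.15941654e-05
  1.50700434e+00 -1.44295045e+00]
```

The reported TCP height is 86 mm, but the scene depth puts the fingertips at about 116 mm. There is no force and the panel is flat, so the tips are not touching yet. I'll go down by feel.

Emit:
servo_tool --rows '[{"tx":0.0,"ty":0.0,"tz":0.005,"turn":0.0,"claw":0.0},{"tx":0.0,"ty":0.0,"tz":0.005,"turn":0.0,"claw":0.0},{"tx":0.0,"ty":0.0,"tz":0.003,"turn":0.0,"claw":0.0},{"tx":0.0,"ty":0.0,"tz":0.0,"turn":0.0,"claw":0.0}]'

```text
time_s: 5.0
eef_pos: [0.5239, 0.1607, 0.0729]
orientation: [[-0.998, -0.066, -0.001], [-0.066, 0.998, -0.0], [0.001, -0.0, -1.0]]
contact_force: [-0.1, -0.1, -0.7]
finger_gap: 0.002
```

```bash
cat >> h.py <<'E'
def tip():
    p,d,W=cloud("scene");Q=duct(W)*1000
    e=arm.state()["eef_pos"];c=duct(e)*1000
    m=(d>0)&(abs(Q[...,0]-c[0])<25)&(abs(Q[...,1]-c[1])<20)&(Q[...,2]>97.5)&(Q[...,2]<190)
    q=Q[m];zz=np.sort(q[:,2]);
    mb=(d>0)&(abs(Q[...,0]-c[0])<45)&(abs(abs(Q[...,1]-c[1])-60)<18)&(Q[...,2]>170)&(Q[...,2]<300)
    zb=np.sort(Q[mb][:,2])
    print("tip lowest",zz[:8].round(1),"body lowest",zb[:5].round(1))
    dst()
E
python3 -c "
from h import *
tip()"
```

```text
tip lowest [97.5 97.6 97.6 97.7 97.7 97.8 97.8 97.9] body lowest [199.2 200.5 201.2 201.3 201.4]
t 5.05 duct uv mm [-39.7 152.9] z 73.3 F [0.22 0.24 0.22] gap 0.002 yaw of tool y vs duct y deg 0.06 tilt [-0.  0.]
```

Emit:
servo_tool --rows '[{"tx":0.0,"ty":0.0,"tz":0.003,"turn":0.0,"claw":0.0},{"tx":0.0,"ty":0.0,"tz":0.002,"turn":0.0,"claw":0.0},{"tx":0.0,"ty":0.0,"tz":0.0,"turn":0.0,"claw":0.0}]'

```text
time_s: 5.42
eef_pos: [0.5241, 0.1607, 0.0682]
orientation: [[-0.998, -0.066, -0.0], [-0.066, 0.998, -0.0], [0.0, 0.0, -1.0]]
contact_force: [-0.8, 0.2, 0.3]
finger_gap: 0.009
```

Emit:
servo_tool --rows '[{"tx":0.0,"ty":0.0,"tz":0.002,"turn":0.0,"claw":0.0},{"tx":0.0,"ty":0.0,"tz":0.0,"turn":0.0,"claw":0.0}]'

```text
time_s: 5.68
eef_pos: [0.5242, 0.1607, 0.0664]
orientation: [[-0.998, -0.066, 0.0], [-0.066, 0.998, 0.0], [-0.0, 0.0, -1.0]]
contact_force: [-0.5, -0.4, -0.0]
finger_gap: 0.005
```

Emit:
servo_tool --rows '[{"tx":0.0,"ty":0.0,"tz":0.002,"turn":0.0,"claw":0.0},{"tx":0.0,"ty":0.0,"tz":0.0,"turn":0.0,"claw":0.0}]'

```text
time_s: 5.92
eef_pos: [0.5244, 0.1607, 0.0662]
orientation: [[-0.998, -0.066, 0.001], [-0.066, 0.998, 0.0], [-0.001, 0.0, -1.0]]
contact_force: [-2.8, 0.2, 7.2]
finger_gap: 0.005
```

Emit:
servo_tool --rows '[{"tx":0.0,"ty":0.0,"tz":0.001,"turn":0.0,"claw":0.0},{"tx":0.0,"ty":0.0,"tz":0.0,"turn":0.0,"claw":0.0}]'

```text
time_s: 6.18
eef_pos: [0.5244, 0.1608, 0.0662]
orientation: [[-0.998, -0.066, 0.001], [-0.066, 0.998, 0.0], [-0.001, 0.0, -1.0]]
contact_force: [-4.0, -1.6, 10.9]
finger_gap: 0.005
```

Emit:
servo_tool --rows '[{"tx":0.0,"ty":0.0,"tz":-0.013,"turn":0.0,"claw":0.0},{"tx":0.0,"ty":-0.05,"tz":0.0,"turn":0.0,"claw":0.0},{"tx":0.0,"ty":-0.05,"tz":0.0,"turn":0.0,"claw":0.0},{"tx":0.0,"ty":0.0,"tz":0.008,"turn":0.0,"claw":0.0},{"tx":0.0,"ty":0.0,"tz":0.003,"turn":0.0,"claw":0.0},{"tx":0.0,"ty":0.0,"tz":0.0,"turn":0.0,"claw":0.0}]'

```text
time_s: 6.92
eef_pos: [0.5311, 0.061, 0.0663]
orientation: [[-0.998, -0.067, 0.001], [-0.067, 0.998, -0.001], [-0.001, -0.001, -1.0]]
contact_force: [-1.3, -2.1, 3.7]
finger_gap: 0.005
```

```bash
python3 -c "
from h import *
dst();p,d,W=cloud('scene');[prof(W,d,b) for b in (3,4)]"
```

```text
t 6.925 duct uv mm [-39.3  53. ] z 66.3 F [-1.27 -2.15  3.67] gap 0.005 yaw of tool y vs duct y deg 0.12 tilt [ 0.001 -0.001]
3 [(-55, 59, 95.1), (-45, 80, 96.0), (-35, 289, 125.0), (-25, 195, 97.1), (-15, 92, 94.9), (-5, 116, 95.4), (5, 99, 95.1), (15, 102, 94.9), (25, 101, 95.3), (35, 107, 95.0), (45, 110, 95.2), (55, 111, 95.0)]
4 [(-55, 85, 95.0), (-45, 95, 95.3), (-35, 90, 95.0), (-25, 104, 95.1), (-15, 99, 95.0), (-5, 110, 95.4), (5, 102, 95.1), (15, 108, 95.0), (25, 103, 95.3), (35, 112, 95.1), (45, 109, 95.4), (55, 118, 94.8)]
```

Bay 4 held at 10.9 N without moving, so it is latched. I'm already in contact with bay 3, so I'll press that next.

Emit:
servo_tool --rows '[{"tx":0.0,"ty":0.0,"tz":0.002,"turn":0.0,"claw":0.0},{"tx":0.0,"ty":0.0,"tz":0.0,"turn":0.0,"claw":0.0}]'

```text
time_s: 7.22
eef_pos: [0.5312, 0.0611, 0.0662]
orientation: [[-0.998, -0.067, 0.002], [-0.067, 0.998, -0.001], [-0.002, -0.002, -1.0]]
contact_force: [-4.4, -3.2, 12.5]
finger_gap: 0.001
```

Bay 3 held at 12.5 N, so it is latched too. Next is bay 2.

Emit:
servo_tool --rows '[{"tx":0.0,"ty":0.0,"tz":-0.013,"turn":0.0,"claw":0.0},{"tx":0.0,"ty":-0.05,"tz":0.0,"turn":0.0,"claw":0.0},{"tx":0.0,"ty":-0.05,"tz":0.0,"turn":0.0,"claw":0.0},{"tx":0.0,"ty":0.0,"tz":0.008,"turn":0.0,"claw":0.0},{"tx":0.0,"ty":0.0,"tz":0.003,"turn":0.0,"claw":0.0},{"tx":0.0,"ty":0.0,"tz":0.002,"turn":0.0,"claw":0.0},{"tx":0.0,"ty":0.0,"tz":0.0,"turn":0.0,"claw":0.0}]'

```text
time_s: 8.1
eef_pos: [0.5375, -0.0379, 0.0637]
orientation: [[-0.998, -0.068, 0.0], [-0.068, 0.998, 0.0], [-0.0, 0.0, -1.0]]
contact_force: [-1.3, -1.1, 3.0]
finger_gap: 0.003
```

```bash
python3 -c "
from h import *
dst();p,d,W=cloud('scene');[prof(W,d,b) for b in (2,)]"
```

```text
t 8.1 duct uv mm [-39.3 -46.1] z 63.7 F [-1.28 -1.09  3.  ] gap 0.003 yaw of tool y vs duct y deg 0.15 tilt [0. 0.]
2 [(-55, 79, 91.3), (-45, 83, 92.6), (-35, 328, 127.7), (-25, 148, 93.7), (-15, 83, 94.0), (-5, 130, 95.0), (5, 93, 95.5), (15, 93, 96.2), (25, 91, 96.7), (35, 95, 97.8), (45, 96, 98.3), (55, 103, 98.3)]
```

Bay 2 rocks: the tip sank 2.5 mm at 3 N, and the far end rose 3 mm. I'll push its -x end around the arc.

Emit:
servo_tool --rows '[{"tx":0.0005,"ty":-0.002,"tz":0.004,"turn":0.0,"claw":0.0},{"tx":0.0005,"ty":-0.002,"tz":0.004,"turn":0.0,"claw":0.0},{"tx":-0.001,"ty":0.0,"tz":0.003,"turn":0.0,"claw":0.0},{"tx":-0.001,"ty":0.0,"tz":0.003,"turn":0.0,"claw":0.0},{"tx":-0.0015,"ty":0.0,"tz":0.003,"turn":0.0,"claw":0.0},{"tx":-0.002,"ty":0.0,"tz":0.003,"turn":0.0,"claw":0.0}]'

```text
time_s: 8.9
eef_pos: [0.5422, -0.0427, 0.0433]
orientation: [[-0.998, -0.066, -0.0], [-0.066, 0.998, -0.0], [0.0, -0.0, -1.0]]
contact_force: [-1.3, 1.8, 4.9]
finger_gap: 0.005
```

```bash
python3 -c "
from h import *
dst();p,d,W=cloud('scene');[prof(W,d,b) for b in (2,)]
cv2.imwrite('pics/s3.png',cv2.resize(p[100:270,130:400,::-1],None,fx=2.9,fy=2.9,interpolation=cv2.INTER_CUBIC))"
```

```text
t 8.9 duct uv mm [-34.9 -51.2] z 43.3 F [-1.31  1.79  4.91] gap 0.005 yaw of tool y vs duct y deg 0.06 tilt [-0. -0.]
2 [(-55, 412, 59.7), (-45, 86, 7.6), (-35, 107, 21.1), (-25, 327, 112.0), (-15, 135, 193.1), (-5, 255, 185.3), (5, 15, 100.1), (15, 15, 110.0), (25, 13, 119.5), (35, 61, 124.9), (45, 24, 130.1), (55, 39, 95.0)]
```

View pics/s3.png

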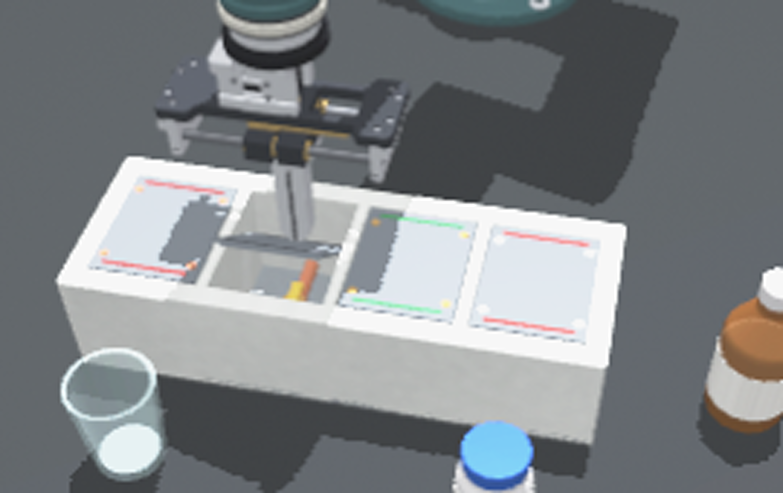

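The panel stands at about 0.7 rad with the valve visible under it. I'll carry on along the arc.

Emit:
servo_tool --rows '[{"tx":-0.002,"ty":0.0,"tz":0.0025,"turn":0.0,"claw":0.0},{"tx":-0.0025,"ty":0.0,"tz":0.0025,"turn":0.0,"claw":0.0},{"tx":-0.0025,"ty":0.0,"tz":0.002,"turn":0.0,"claw":0.0},{"tx":-0.003,"ty":0.0,"tz":0.002,"turn":0.0,"claw":0.0},{"tx":-0.002,"ty":0.0,"tz":0.001,"turn":0.0,"claw":0.0},{"tx":-0.002,"ty":0.0,"tz":0.001,"turn":0.0,"claw":0.0},{"tx":-0.002,"ty":0.0,"tz":0.0005,"turn":0.0,"claw":0.0},{"tx":0.0,"ty":0.0,"tz":0.0,"turn":0.0,"claw":0.0}]'

```text
time_s: 9.95
eef_pos: [0.5579, -0.0417, 0.0314]
orientation: [[-0.998, -0.066, -0.001], [-0.066, 0.998, -0.0], [0.001, -0.0, -1.0]]
contact_force: [-2.9, -1.3, 0.4]
finger_gap: 0.007
```

```bash
python3 -c "
from h import *
dst();p,d,W=cloud('scene');[prof(W,d,b) for b in (2,)]
cv2.imwrite('pics/s4.png',cv2.resize(p[100:270,130:400,::-1],None,fx=2.9,fy=2.9,interpolation=cv2.INTER_CUBIC))"
```

```text
t 9.95 duct uv mm [-19.2 -51.3] z 31.4 F [-2.91 -1.29  0.36] gap 0.007 yaw of tool y vs duct y deg 0.06 tilt [-0.001 -0.   ]
2 [(-55, 120, 84.2), (-45, 39, 172.9), (-35, 80, 18.5), (-25, 72, 7.9), (-15, 98, 130.0), (-5, 318, 70.4), (5, 515, 121.6), (15, 376, 145.8), (25, 0, None), (35, 0, None), (45, 0, None), (55, 34, 94.5)]
```

View pics/s4.png

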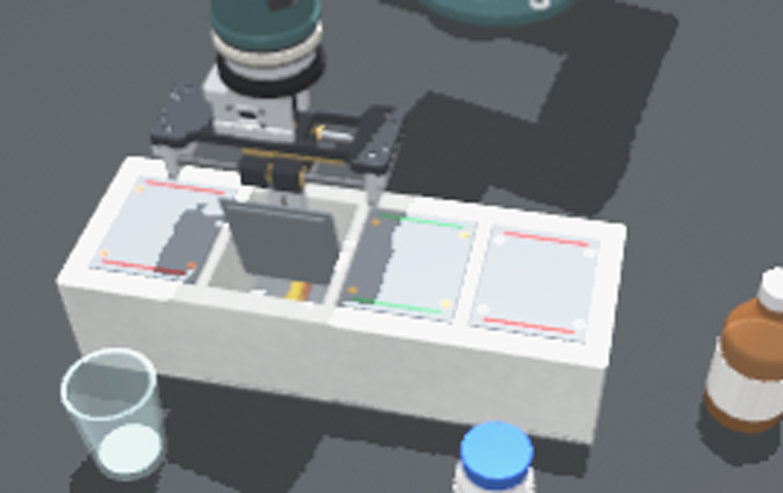

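Emit:
servo_tool --rows '[{"tx":0.006,"ty":0.0,"tz":0.0,"turn":0.0,"claw":0.0},{"tx":0.006,"ty":0.0,"tz":0.0,"turn":0.0,"claw":0.0},{"tx":0.0,"ty":0.0,"tz":-0.02,"turn":0.0,"claw":0.0},{"tx":0.0,"ty":0.0,"tz":-0.04,"turn":0.0,"claw":0.0},{"tx":0.0,"ty":0.0,"tz":-0.04,"turn":0.0,"claw":0.0},{"tx":0.03,"ty":0.0,"tz":-0.04,"turn":0.0,"claw":0.0},{"tx":0.05,"ty":0.0,"tz":-0.02,"turn":0.0,"claw":0.0},{"tx":0.05,"ty":0.0,"tz":0.0,"turn":0.0,"claw":0.0},{"tx":0.0,"ty":0.0,"tz":0.0,"turn":0.0,"claw":0.0},{"tx":0.0,"ty":0.0,"tz":0.0,"turn":0.0,"claw":0.0}]'

```text
time_s: 11.25
eef_pos: [0.4171, -0.0508, 0.1923]
orientation: [[-0.998, -0.066, 0.002], [-0.066, 0.998, 0.0], [-0.002, -0.0, -1.0]]
contact_force: [-0.4, 1.3, -1.6]
finger_gap: 0.007
```

```bash
python3 -c "
from h import *
dst()
p,d,W=cloud('scene');cv2.imwrite('pics/s5.png',p[...,::-1])
Q=duct(W)*1000
m=(d>0)&(abs(Q[...,1]+50)<35)&(abs(Q[...,0])<30)&(Q[...,2]>100)&(Q[...,2]<155)
q=Q[m];print(len(q))
for z in range(100,155,8):
    k=q[(q[:,2]>=z)&(q[:,2]<z+8)]
    if len(k):print(z,len(k),np.median(k,0).round(1))
k=q[(q[:,2]<142)]
x=k[:,[0,2]]-np.median(k[:,[0,2]],0);w=np.linalg.svd(x,full_matrices=False)[2][0];print('angle',np.arctan2(abs(w[1]),abs(w[0])))
for n in('reagent','beaker','jar'):
    T=arm.camera_params('scene')['extrinsics']
    for r in arm.mark_of(n,'scene')[:1]:print(n,(T[:3,:3]@np.array(r['at'])+T[:3,3]).round(3))
for b in(1,3,4):prof(W,d,b)
"
```

```text
t 11.25 duct uv mm [-160.2  -51.2] z 192.3 F [-0.38  1.32 -1.58] gap 0.007 yaw of tool y vs duct y deg 0.06 tilt [0.002 0.   ]
395
100 52 [  5.  -50.4 104. ]
108 62 [  6.8 -50.  111.9]
116 57 [  9.4 -48.  120.2]
124 62 [ 11.1 -49.7 127.9]
132 72 [ 12.6 -50.3 137.1]
140 88 [ 12.3 -50.7 144.1]
148 2 [ 14.4 -41.7 149.3]
angle 1.3442994713431105
reagent [ 0.56   0.336 -0.001]
beaker [ 0.735 -0.121  0.002]
jar [ 0.712  0.161 -0.002]
1 [(-55, 81, 95.2), (-45, 91, 95.3), (-35, 78, 95.0), (-25, 93, 95.2), (-15, 81, 95.2), (-5, 94, 95.1), (5, 88, 94.9), (15, 89, 95.1), (25, 94, 95.1), (35, 100, 95.1), (45, 101, 95.1), (55, 101, 94.6)]
3 [(-55, 95, 94.8), (-45, 91, 95.0), (-35, 89, 95.0), (-25, 94, 95.1), (-15, 96, 94.9), (-5, 98, 94.9), (5, 98, 94.8), (15, 101, 95.0), (25, 103, 95.1), (35, 104, 95.2), (45, 111, 94.9), (55, 108, 94.9)]
4 [(-55, 85, 95.2), (-45, 93, 95.2), (-35, 94, 95.4), (-25, 99, 94.8), (-15, 93, 95.1), (-5, 107, 95.0), (5, 98, 95.0), (15, 108, 95.0), (25, 105, 95.0), (35, 110, 95.3), (45, 114, 95.2), (55, 118, 95.0)]
```

View pics/s5.png

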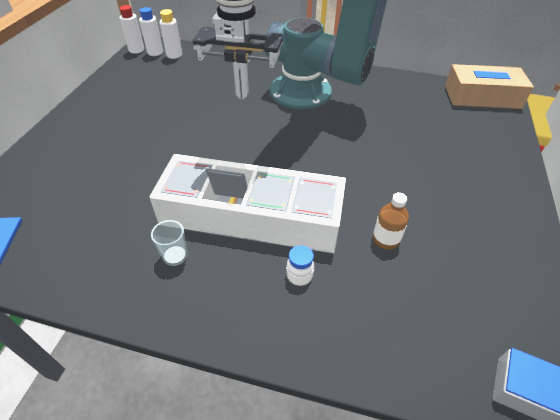

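The bay 2 panel stands at about 1.3 rad (pixel 227,183), with the arm clear and the bottle, beaker and jar where they were. I'll hand it in.

```bash
python3 -c "
from rig import arm
print(arm.sign_off())"
```

```text
the job is handed in; nothing more can be done
None
```

The unlatched panel is the one in bay 2. I pushed it round with the closed fingertips until it stood nearly upright, left it open, and handed the job in at about 11.5 s.

- **Finding it:** I pressed each panel about 40 mm from its pivot line.
  - Bay 4 held at 10.9 N and bay 3 at 12.5 N without moving.
  - Bay 2 gave at about 3 N, and its far end rose. I did not press bay 1, since only one panel is loose.
- **Opening it:** I pushed the -x end down around its arc and never pinched the panel. At the end it measured about 1.3 rad from the depth image, with 1.05 needed.
- **Final checks:**
  - The other three panels are flat at 95 mm.
  - The bottle, beaker and jar are within about 3 mm of where they started, which is within measurement error.
  - The arm is well clear of everything.
- **Disagreement:** the reported TCP height read about 29 mm lower than the real fingertips, according to both the scene depth and the contact height. I therefore set heights by touch. My first attempt to press bay 4 stopped short in the air because of this, before I corrected it.

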